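# Bolt the splatter guard until the slide clicks

### The arm

A 7-joint arm with a two-finger parallel gripper is mounted at the origin on the work surface. World frame = base frame: x ahead of the robot, y to its left, z up, the work surface at z = 0. Lengths are in mm, angles in rad, forces in N, time in s.
With the tool pointing down it reaches from about 400 to 900 mm from the base axis. Payload 5.6 kg.
Tool frame: the origin (TCP) lies midway between the tips of the shut fingers; the grasp point (between the pads) lies 19 mm behind it; x points along the fingers, y is the direction in which the jaws open and shut, and the axes are right-handed (so a half turn about x gives the same grasp; the last joint's range is limited). The gripper opens to 92 mm and grips with 3 to 60 N. Pads are 20 mm wide; open, the fingers measure 128 mm over their backs; the gripper's body (75 mm by 189 mm) begins 69 mm behind the grasp point.
Start: joints at [-1.295, 0.468, -0.012, 1.603, 0.006, 1.071, -0.056], TCP at [203.77, 617.242, 184.192] pointing down, gripper open.
Joint ranges: [-2.53, 2.53], [-0.31, 2.02], [-1.57, 1.55], [0.28, 2.44], [-1.29, 4.43], [0.15, 1.84], [-2.92, 2.92]. Speed limits (rad/s): [2.57, 2.57, 3.14, 3.14, 3.14, 3.14, 3.14].

### API

Orientations are given as a rotation vector (axis times angle).
In Python, from cell import robot, grip, kin, viewer gives the robot as it stands. Calls block until the motion is done:
- robot.movep(position, orientation): joint-space move of the TCP to a pose.
- robot.servo_line(position, feed=150, rotation=None): straight line of the TCP; rotation=None keeps the orientation; feed is the mean speed in mm/s.
- robot.goto_joints(angles): joint-space move.
- grip(opening, newtons=None): opening from 0.0 (shut) to 1.0 (fully open); newtons is the grip in N (None keeps the last); returns when the fingers have stopped.
- robot.hold(seconds).
- kin.ik(position, orientation): joint angles nearest the present ones, or None.
- robot.observe(): the state.
- viewer.read_camera(name): name is "scene" or "top" or "wrist"; returns the picture (480x640x3 uint8, red, green, blue); there is no depth.
- viewer.camera_info(name): a dict with "camera_matrix" (3x3 intrinsics, pixels), "R" (3x3) and "t" (3): a world point X has camera coordinates R X + t. Camera axes: x right, y down, z forward; pixel columns grow to the right and rows downward; lengths in mm; the calibration is good to about 2 mm. The wrist camera is an equidistant fisheye: a pixel r from the principal point sees the ray r / f radians off the axis. A picture is of the moment at which its call begins: read the wrist's pose just before it. camera_info takes no time and is no camera call; for the wrist camera it gives the pose at the moment of the call.
A pose or a line that the arm cannot do raises robot.IKError and nothing moves.
- robot.job_done(): hands the job in, once; it reports no verdict.
Trained networks look in the newest picture that a camera, given by its name, has taken for a name from the list of things; names that differ only in an ending like _2 or _b are one class to them, and where a whole thing is asked for, a point or a joint stands for the part that bears it (a point fixed in the world has none). Each returns a list of dicts, best first, with "confidence" (0 to 1); they miss things now and then, are a little off and sometimes report something else, mostly with a low value. They report only what shows in the picture. A call takes as long as a camera call.
- viewer.silhouettes(name, camera): "mask" (480x640 bool, what is visible of it).
- viewer.pinpoint(name, camera): "at" ([x, y, z] in mm, in the coordinates of the camera as it stood for that picture, good to about 4 mm: a listed point, or the origin of a listed thing).
The state is a dict: "t": time; "joints": joint angles; "joint_velocities": joint speeds; "joint_torque": joint torques, N m; "tcp_pos": TCP position; "tcp_rot": TCP orientation; "contact_force": force on the tool from outside, world axes, zero at the start; "wrist_torque": the same for the moment, N m; "grip_width": opening from 0.0 (shut) to 1.0 (fully open).
Only numpy, scipy, OpenCV 4.12 (cv2) and the standard library are available. Lean on these libraries where they do the work, as an engineer would, in place of code of your own. Each camera call takes 0.05 s, during which the arm holds its last target.

### The job

Lock the splatter guard: with the fingertips, gently push the slide bolt by its upright tab along the rail towards the guard until you feel it click into the notch between the two ridges, and leave it sitting there. Do not force it on past the notch, do not lift or shift the things standing around, do not tip the guard, and finish with the hand clear of everything.

Things in the scene. Friction and masses are not known exactly. Their poses are not given: they have to be found in the camera images.
- rail: Aluminium rail fixed to the table, 380 long, 66 wide, 22 high. Origin on its mid-line on the table top; its x axis runs along the rail towards the guard (the way to push), z up. The rail spans x = -180 to +200.
- bolt (a joint): Travel of the grey slide bolt along the rail, m; grows towards the guard. The slide's middle is at rail x = joint - 0.130. Range -0.01 to 0.23; it starts between 0 and 0.06 and stays where it is left. It takes about 1 to 2 N to slide slowly, until it meets the first ridge (see ridge).
- tab (a point): Middle of the rear face (the face to push, looking away from the guard) of the slide's upright grey tab, 60 above the table. The tab is 40 wide across the rail, 8 thick, 33 to 78 above the table. The point lies 22 behind the slide's middle. Ahead of the tab a 10 mm steel bolt rod, 27 above the table, reaches 140 ahead of the slide's middle. Axes as the rail's.
- slide_mid (a point): Middle of the slide block (44 long, 50 wide), on its top face, 33 above the table. Axes as the rail's.
- notch (a point): Where slide_mid is when the bolt is clicked in: over the notch between two steel cross ridges on a steel clip plate on the rail (tops 15 and 17 above the table, 4 before and 6 beyond the notch), 33 above the table. x axis along the rail, towards the guard. Lies at rail x = 10 to 50, in line with the slide.
- ridge (a point): Top of the first cross ridge, 4 before the notch. With the slide about 8 mm short of the notch its sprung plunger meets this ridge and the push rises to about 6 to 8 N; about 4 mm short it tops the ridge, the slide jumps into the notch by itself and the push falls to nearly nothing. Fully in, it is held firmly: forcing it on past the notch would take about 15 N.
- panel (a joint): Lean of the guard's upright panel on its bottom hinge, rad: 0 upright, positive away from the slide. Stiff hinge, stays where it is. The panel is wire and clear plastic in a steel frame, 240 wide, up to 205 above the table, standing across the rail 155 beyond the notch, with a staple at its foot that the bolt rod enters.
- lid_rest: Red ceramic hotpot lid rest, loose, disc 100 across with an upright ridge, 42 high. Origin at the centre of its underside.
- spoon_cup: White cup, 74 across and 100 high, with four steel spoons standing in it up to 180 high, loose. Origin at the centre of its underside.
- glass_dish: Clear glass dish, loose, 110 across, 35 high. Origin at the centre of its underside.
- tong: Green silicone tong lying on the table, loose, 225 long, 86 wide at the tips, 14 high. Origin under its pivot end; its x axis runs to the tips.

How it is judged (in metres and radians):
On the way:
1. the slide has clicked into the notch (x of slide_mid in the frame of notch between -0.003 and 0.003 m), for 0.2 s.
At the end, for the whole second after the job is handed in: The slide's middle sits within 3 mm of the notch along the rail and at rest, the guard stands within 0.1 rad of upright, and the lid rest, spoon cup, dish and tong are within 15 mm of where they stood (all of step 1 and velocity of joint bolt between -0.01 and 0.01 m/s and value of joint panel between -0.1 and 0.1 rad and distance of each of lid_rest, spoon_cup, glass_dish, tong from where it was at the start of the episode below 0.015 m); the robot touches nothing.
It fails at once if the slide was forced more than 7 mm past the notch (x of slide_mid in the frame of notch above 0.007 m).
It fails at once if the slide was pushed or squeezed with more than 30 N (contact force between the fingers and bolt above 30 N).
It fails at once if the guard was tipped by more than 0.1 rad (value of joint panel above 0.1 rad or value of joint panel below -0.1 rad).
It fails at once if the lid rest, spoon cup, dish or tong was lifted or shifted by more than 15 mm (distance of any of lid_rest, spoon_cup, glass_dish, tong from where it was at the start of the episode above 0.015 m).
It also fails if it takes over 56 s, if anything falls off the work surface, if the arm or the gripper's body presses on something with over 40 N, if the wrist force passes 120 N, or if a joint passes its speed limit or range.

## Working session

There is one attempt and no reset: what is moved stays moved. The work goes in short steps, each a Python script; the robot and the scene stay as the last script left them, time stands still between calls to the robot, and variables do not carry over. Pictures are saved under pics/ and viewed, and the job is handed in when it is done.

```bash
ls; mkdir -p pics; python3 - <<'E'
from cell import robot, grip, kin, viewer
import cv2
o=robot.observe(); print(o['t'],o['tcp_pos'],o['tcp_rot'],o['contact_force'],o['grip_width'])
for c in ["scene","top"]:
    im=viewer.read_camera(c); cv2.imwrite(f"pics/{c}0.png",im[:,:,::-1])
    ci=viewer.camera_info(c);import numpy as np
    R=np.array(ci['R']);t=np.array(ci['t'])
    for n in ["tab","slide_mid","notch","ridge","rail","lid_rest","spoon_cup","glass_dish","tong","panel"]:
        try:
            r=viewer.pinpoint(n,c)
            print(c,n,[(round(d['confidence'],2),np.round(R.T@(np.array(d['at'])-t),1).tolist()) for d in r[:2]])
        except Exception as e: print(n,e)
print(robot.observe()['t'])
E
```

```text
pics
0.0 [203.57561166 616.61584473 183.23609788] [ 0.24883928  1.55647475 -0.25163403] [ 0.5297808   0.16969266 -0.28218365] 0.9995743647877612
scene tab [(0.82, [568.3, -98.8, 59.6])]
scene slide_mid [(0.92, [568.4, -80.7, 34.3])]
scene notch [(0.69, [539.9, 42.1, 29.7])]
scene ridge []
scene rail []
scene lid_rest []
scene spoon_cup [(0.67, [743.5, -65.5, -1.1])]
scene glass_dish [(0.94, [672.0, 95.3, 0.7])]
scene tong [(0.6, [438.7, -131.2, -0.7])]
panel it knows: glass_dish, lid_rest, notch, rail, ridge, slide_mid, spoon_cup, tab, tong
top tab [(0.61, [572.2, -100.3, 61.8])]
top slide_mid [(0.61, [570.0, -77.1, 34.1]), (0.53, [570.3, -96.4, 57.7])]
top notch [(0.69, [541.8, 41.3, 33.2])]
top ridge [(0.75, [537.3, 33.5, 15.7])]
top rail [(0.88, [546.2, 22.0, 0.8])]
top lid_rest [(0.93, [681.2, -235.7, 1.5])]
top spoon_cup [(0.92, [748.9, -63.5, -0.1])]
top glass_dish [(0.97, [673.5, 97.7, 0.4])]
top tong [(0.62, [443.7, -133.8, -0.4])]
panel it knows: glass_dish, lid_rest, notch, rail, ridge, slide_mid, spoon_cup, tab, tong
1.0
```

View pics/scene0.png

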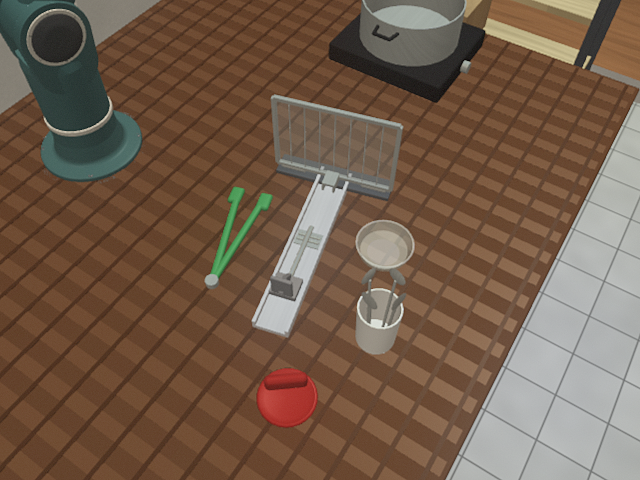

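View pics/top0.png

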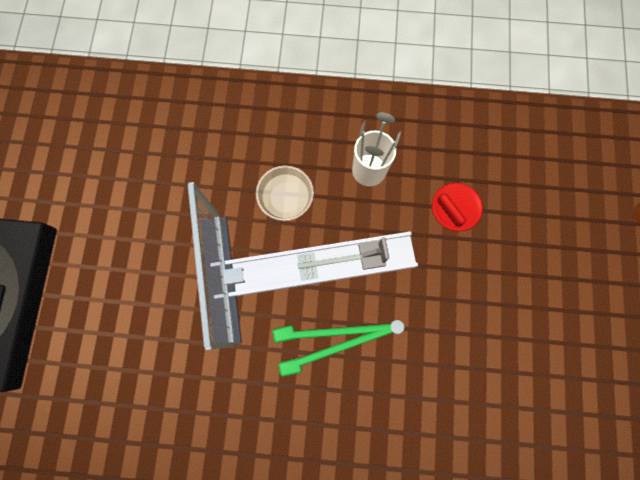

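Both views show the scene clearly. In the top view the tab is at about (381,250), the ridges at about (307,265), and the guard is on the left at x≈190–240. The spoon cup, dish and tong all stand off to the sides of the rail. Next I'll fit the rail direction and check the measurements against each other.

```bash
cat > h.py <<'E'
from cell import robot, grip, kin, viewer
import cv2, numpy as np
from scipy.spatial.transform import Rotation as Ro
def back(c,uv,z):
    ci=viewer.camera_info(c);K=np.array(ci['camera_matrix']);R=np.array(ci['R']);t=np.array(ci['t']).ravel()
    C=-R.T@t; d=R.T@np.linalg.inv(K)@np.array([*uv,1.]); return C+d*(z-C[2])/d[2]
def pp(n,c):
    ci=viewer.camera_info(c);R=np.array(ci['R']);t=np.array(ci['t']).ravel()
    return [(d['confidence'],R.T@(np.array(d['at'])-t)) for d in viewer.pinpoint(n,c)]
E
python3 - <<'E'
from h import *
for c in ["top","scene"]:
    im=viewer.read_camera(c)
    for n in ["rail","tab"]:
        s=viewer.silhouettes(n,c)
        for d in s[:1]:
            m=d['mask']; print(c,n,round(d['confidence'],2),m.sum())
            ys,xs=np.where(m)
            z=22 if n=="rail" else 55
            w=np.array([back(c,(x,y),z)[:2] for x,y in zip(xs,ys)])
            (cx,cy),(a,b),ang=cv2.minAreaRect(w.astype(np.float32)); print('rect',cx,cy,a,b,ang)
            u,sv,vt=np.linalg.svd(w-w.mean(0),full_matrices=False); print(w.mean(0),vt[0])
            v=im.copy(); v[m]=(255,0,255); cv2.imwrite(f"pics/{c}_{n}_m.png",v[:,:,::-1])
    big=cv2.resize(im[200:320,180:440] if c=="top" else im[160:350,230:420],None,fx=3,fy=3,interpolation=cv2.INTER_CUBIC)
    cv2.imwrite(f"pics/{c}_big.png",big[:,:,::-1])
o=robot.observe(); print(o['t']); print(Ro.from_rotvec(o['tcp_rot']).as_matrix().round(3))
E
```

```text
top rail 0.82 6405Traceback (most recent call last):
  File "<stdin>", line 10, in <module>
  File "h.py", line 5, in back
    ci=viewer.camera_info(c);K=np.array(ci['camera_matrix']);R=np.array(ci['R']);t=np.array(ci['t']).ravel()
ValueError: time passes only in moves, steps and waits
```

```bash
cat > h.py <<'E'
from cell import robot, grip, kin, viewer
import cv2, numpy as np
from scipy.spatial.transform import Rotation as Ro
_c={}
def info(c):
    if c not in _c or c=="wrist":
        ci=viewer.camera_info(c); _c[c]=(np.array(ci['camera_matrix']),np.array(ci['R']),np.array(ci['t']).ravel())
    return _c[c]
def back(c,uv,z):
    K,R,t=info(c); uv=np.atleast_2d(uv)
    C=-R.T@t; d=(R.T@np.linalg.inv(K)@np.c_[uv,np.ones(len(uv))].T).T; return C+d*((z-C[2])/d[:,2])[:,None]
def pp(n,c):
    K,R,t=info(c)
    return [(round(d['confidence'],2),(R.T@(np.array(d['at'])-t)).round(1)) for d in viewer.pinpoint(n,c)]
E
python3 - <<'E'
from h import *
for c in ["top","scene"]:
    im=viewer.read_camera(c)
    for n in ["rail","tab"]:
        s=viewer.silhouettes(n,c)
        for d in s[:1]:
            m=d['mask']; print(c,n,round(d['confidence'],2),m.sum())
            ys,xs=np.where(m)
            z=22 if n=="rail" else 55
            w=back(c,np.c_[xs,ys],z)[:,:2]
            print('rect',cv2.minAreaRect(w.astype(np.float32)))
            v=im.copy(); v[m]=(255,0,255); cv2.imwrite(f"pics/{c}_{n}_m.png",v[:,:,::-1])
    big=cv2.resize(im[200:320,180:440] if c=="top" else im[160:350,230:420],None,fx=3,fy=3,interpolation=cv2.INTER_CUBIC)
    cv2.imwrite(f"pics/{c}_big.png",big[:,:,::-1])
o=robot.observe(); print(o['t']); print(Ro.from_rotvec(o['tcp_rot']).as_matrix().round(3))
E
```

```text
top rail 0.56 6368
rect ((543.3248901367188, 12.486862182617188), (72.56429290771484, 350.901611328125), 14.412321090698242)
top tab 0.73 1088
rect ((548.03466796875, -26.27094268798828), (50.49931335449219, 164.9948272705078), 16.715717315673828)
scene rail 0.92 5619
rect ((545.8136596679688, 12.139480590820312), (74.44215393066406, 365.5929870605469), 14.690777778625488)
scene tab 0.64 969
rect ((553.3389892578125, -42.356956481933594), (55.28500747680664, 160.29296875), 24.084503173828125)
1.4
[[ 0.     0.314  0.95 ]
 [-0.     0.95  -0.314]
 [-1.    -0.     0.   ]]
```

View pics/top_big.png

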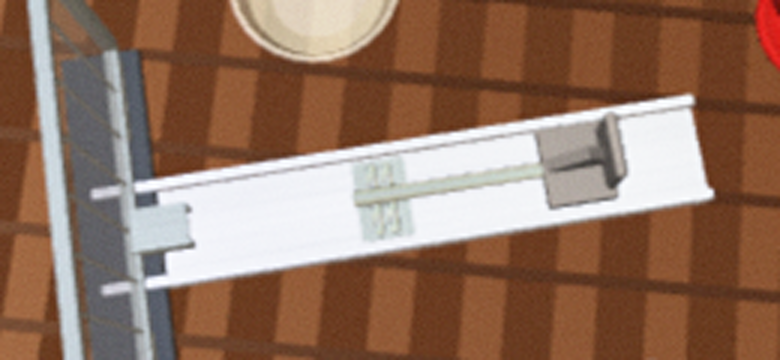

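View pics/top_rail_m.png

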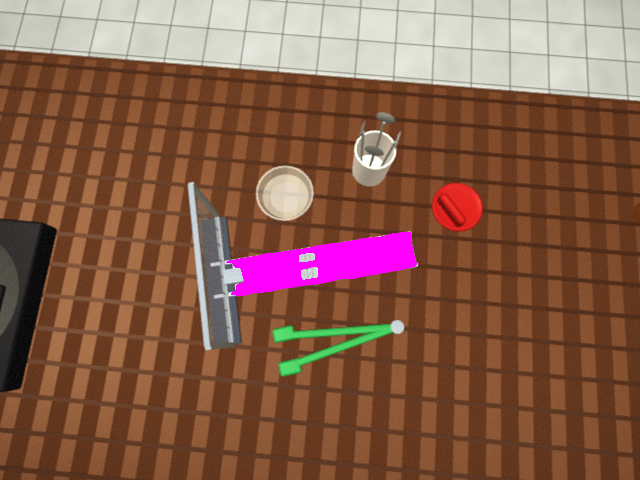

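```bash
python3 - <<'E'
from h import *
f=lambda x,y:(180+x/3-.33,200+y/3-.33)
P=back("top",[f(130,190),f(692,99),f(712,195),f(150,285),f(383,197)],22)
print(P.round(1))
for a,b in ((P[1],P[0]),(P[2],P[3])):
    d=(b-a)[:2]; print(np.degrees(np.arctan2(d[1],d[0])), np.linalg.norm(d))
print(back("top",f(383,197),16).round(1))
E
```

```text
[[ 527.6  195.5   22. ]
 [ 617.2 -149.    22. ]
 [ 557.2 -164.    22. ]
 [ 470.5  175.2   22. ]
 [ 537.5   38.8   22. ]]
104.58107530732667 355.91861619096994
104.33270478481005 350.18225386927696
[[538.4  39.1  16. ]]
```

```bash
cat >> h.py <<'E'
yaw=np.radians(104.46); D=np.array([np.cos(yaw),np.sin(yaw),0]); N=np.array([D[1],-D[0],0]); O=np.array([543.3,19.,0])
def P(s,z,l=0): return O+D*s+N*l+[0,0,z]
def rot(sgn):
    X=np.array([0,0,-1.]);Y=sgn*N; return Ro.from_matrix(np.c_[X,Y,np.cross(X,Y)]).as_rotvec()
def along(p): return float((np.array(p)-O)@D)
def lat(p): return float((np.array(p)-O)@N)
E
python3 - <<'E'
from h import *
for n,p in dict(slide=[569.2,-79,0],tab=[570,-99.5,0],notch=[541,41.7,0],notchpic=[538.4,39.1,0],ridge=[537.3,33.5,0]).items(): print(n,along(p),lat(p))
for sg in (1,-1):
  for s,z in ((-155,350),(-155,45),(0,45)): 
    q=kin.ik(P(s,z),rot(sg)); print(sg,s,z,None if q is None else np.round(q,2))
E
```

```text
slide -101.36291071677049 0.6085482922655685
tab -121.41327910992891 -3.7357269405706424
notch 22.55523331179073 3.4411408356365922
notchpic 20.686826111089584 0.27427258255623516
ridge 15.538896229635892 -2.189224512152068
1 -155 350 [-0.5   0.32  0.87  1.56 -0.24  1.38  0.65]
1 -155 45 [-0.34  0.64  0.69  1.87 -0.54  0.83  0.88]
1 0 45 [-0.48  0.51  0.48  1.99 -0.35  0.72  0.47]
-1 -155 350 [-0.75  0.52  1.36  1.58 -0.51  1.46 -2.25]
-1 -155 45 [-0.68  1.05  1.34  1.89 -1.12  1.21 -1.82]
-1 0 45 [-0.99  0.98  1.34  2.02 -1.09  1.14 -2.04]
```

```bash
python3 - <<'E'
from h import *
o=robot.observe();p=np.array(o['tcp_pos'])
robot.servo_line([p[0],p[1],350],feed=150)
robot.movep(P(-157,300),rot(1))
grip(0.0)
robot.servo_line(P(-157,120),feed=120)
o=robot.observe(); print(o['t'],np.round(o['tcp_pos'],1),o['grip_width'],np.round(o['contact_force'],2), along(o['tcp_pos']))
for c in("scene","top"):
    im=viewer.read_camera(c)
    cv2.imwrite(f"pics/{c}1.png",im[:,:,::-1])
E
```

```text
8.6167 [ 583.  -133.2  120.7] 0.00428551876848116 [-0.67  0.18 -0.09] -157.24816838516344
```

View pics/scene1.png

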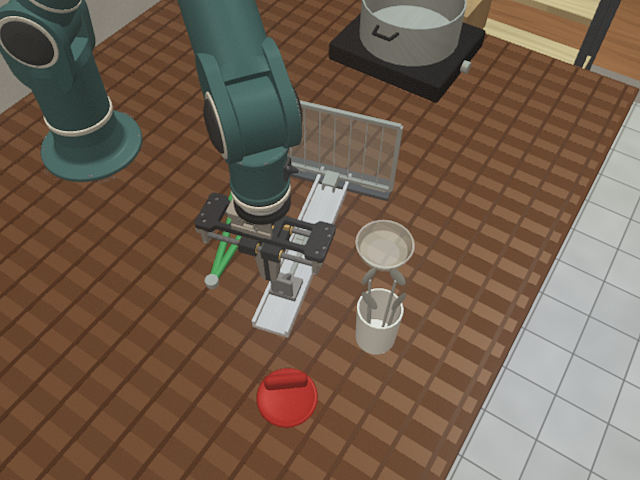

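The closed fingers hang over the rail behind the tab (tips near (270,280), tab at (287,285)) and nothing is in the way. I'll lower them and feel for contact.

```bash
python3 - <<'E'
from h import *
robot.servo_line(P(-157,46),feed=80); robot.hold(0.2)
F0=np.array(robot.observe()['contact_force']); print(F0)
s=-157; 
while s<-120:
    s+=2 if s<-142 else 1
    robot.servo_line(P(s,46),feed=25)
    o=robot.observe(); f=(np.array(o['contact_force'])-F0)
    print(s,round(along(o['tcp_pos']),2),round(float(f@D),2),round(o['t'],2))
    if f@D<-0.9 and s>-140: break
print(np.round(o['tcp_pos'],1))
np.save('F0.npy',F0)
cv2.imwrite("pics/s2.png",viewer.read_camera("scene")[160:340,190:430,::-1].repeat(3,0).repeat(3,1))
E
```

```text
[ 0.2705372  -0.81158212 -0.01254158]
-155 -154.73 1.5 10.24
-153 -152.77 0.98 10.49
-151 -150.81 0.8 10.74
-149 -148.83 1.23 10.99
-147 -146.79 0.74 11.24
-145 -144.8 1.01 11.49
-143 -142.83 0.12 11.74
-141 -140.81 0.9 11.99
-140 -139.96 0.34 12.24
-139 -138.95 1.06 12.49
-138 -137.91 1.02 12.74
-137 -136.92 1.25 12.99
-136 -135.88 0.82 13.24
-135 -134.9 1.13 13.49
-134 -133.9 0.81 13.74
-133 -132.94 0.52 13.99
-132 -131.91 1.0 14.24
-131 -131.12 0.53 14.49
-130 -130.13 -0.33 14.74
-129 -128.93 -0.45 14.99
-128 -127.84 0.11 15.24
-127 -126.86 0.53 15.49
-126 -125.84 -0.18 15.74
-125 -124.85 0.09 15.99
-124 -123.85 0.23 16.24
-123 -122.88 1.07 16.49
-122 -121.85 0.69 16.74
-121 -120.87 1.01 16.99
-120 -119.83 0.89 17.24
[573.2 -97.   46. ]
```

View pics/s2.png

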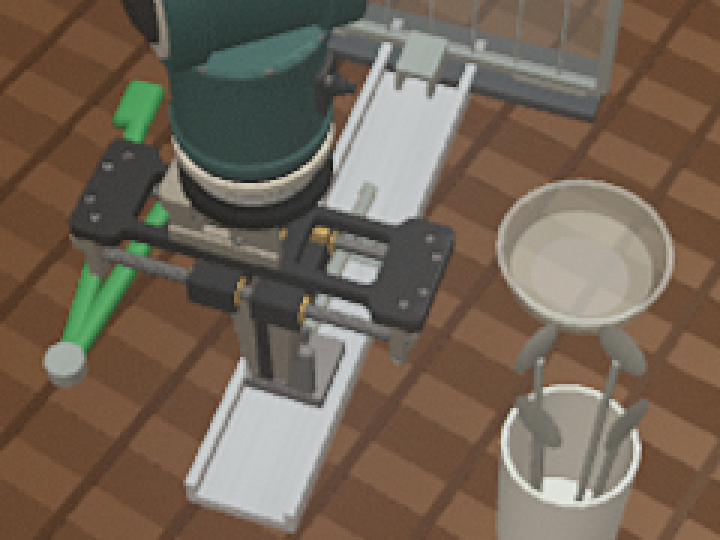

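```bash
python3 - <<'E'
from h import *
o=robot.observe();print(np.round(o['tcp_pos'],1),along(o['tcp_pos']),lat(o['tcp_pos']),o['t'],o['contact_force'])
for c in("scene","top","wrist"):
    im=viewer.read_camera(c); cv2.imwrite(f"pics/{c}3.png",im[:,:,::-1])
    for n in("slide_mid","tab","notch"):
        for cf,p in pp(n,c)[:2]: print(c,n,cf,p,'s',round(along(p),1),'l',round(lat(p),1))
E
```

```text
[573.2 -97.   46. ] -119.84009499832642 0.004124182708480437 17.2917 [-0.50703258 -0.40300058 -0.20681219]
scene slide_mid 0.76 [562.6 -68.5  34.1] s -89.5 l -3.2
scene tab 0.88 [569.7 -84.   63. ] s -106.3 l -0.2
scene notch 0.74 [541.   36.8  28.8] s 17.8 l 2.2
top slide_mid 0.52 [ 444.5 -137.6   -1. ] s -127.0 l -134.8
wrist slide_mid 0.94 [565.9 -62.2  34.5] s -84.3 l 1.6
wrist tab 0.61 [568.3 -84.5  56.3] s -106.5 l -1.6
wrist notch 0.74 [535.9  38.7  33.5] s 20.9 l -2.2
```

View pics/wrist3.png

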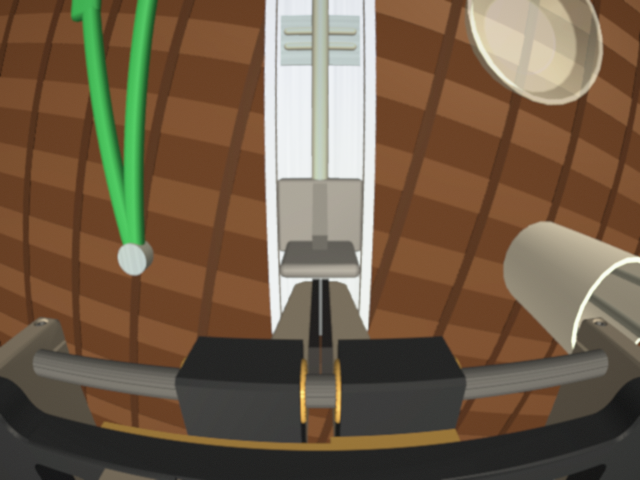

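View pics/top3.png

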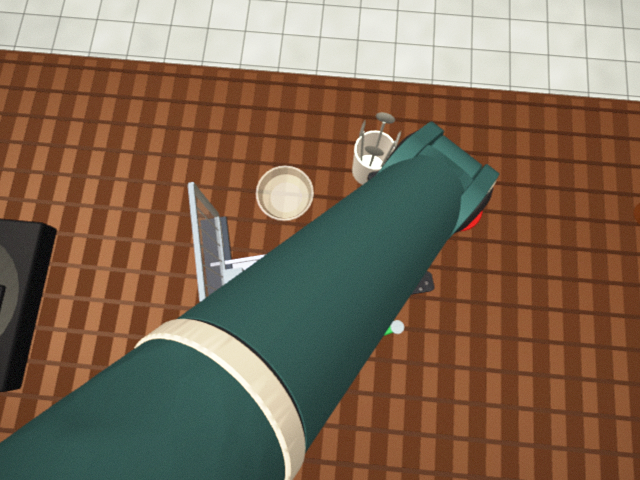

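The wrist view shows the fingers centred on the tab's rear face (tab at (320,262)), with the ridges ahead at (320,40). The slide has already moved about 12 mm. I'll push smoothly to well short of the ridge and then re-measure.

```bash
python3 - <<'E'
from h import *
F0=np.load('F0.npy')
for s in np.arange(-105,-39,13):
    robot.servo_line(P(s,46),feed=25)
    o=robot.observe(); print(round(along(o['tcp_pos']),1),round(float((np.array(o['contact_force'])-F0)@D),2),round(o['t'],2))
    if (np.array(o['contact_force'])-F0)@D<-4: break
for c in("wrist","scene"):
    im=viewer.read_camera(c); cv2.imwrite(f"pics/{c}4.png",im[:,:,::-1])
    for n in("slide_mid","tab","notch","ridge"):
        for cf,p in pp(n,c)[:1]: print(c,n,cf,p,'s',round(along(p),1),'l',round(lat(p),1))
print(robot.observe()['t'])
E
```

```text
-104.5 1.19 18.64
-91.5 0.86 19.31
-78.5 1.04 19.98
-65.5 0.32 20.64
-52.5 0.61 21.31
-39.6 1.63 21.98
wrist slide_mid 0.72 [542.5  15.5  30.4] s -3.2 l -1.6
wrist tab 0.61 [547.2  -8.9  59.4] s -28.0 l -3.2
wrist notch 0.8 [535.2  42.4  34.2] s 24.7 l -2.0
wrist ridge 0.57 [540.7  36.1  18.2] s 17.2 l 1.8
scene slide_mid 0.88 [543.1  12.2  34.2] s -6.5 l -1.9
scene tab 0.73 [550.2  -7.7  60.9] s -27.6 l 0.0
scene notch 0.68 [539.   39.   28.3] s 20.4 l 0.8
scene ridge 0.97 [539.4  33.5  16.3] s 15.0 l -0.2
22.475
```

View pics/wrist4.png

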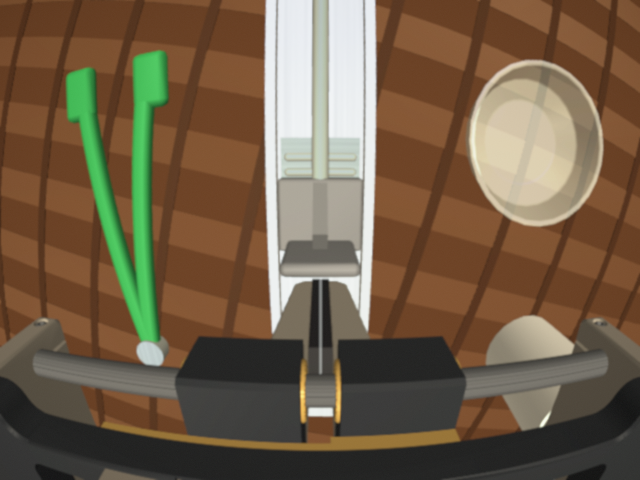

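View pics/scene4.png

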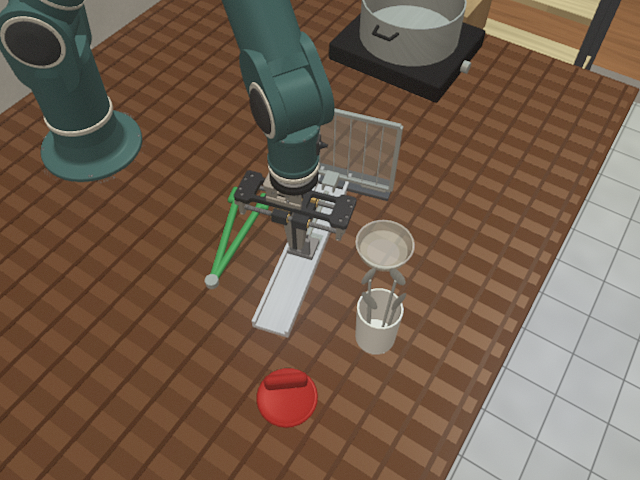

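No contact yet with the ridge; the slide sits just short of the clip plate (ridges visible at (320,155)), so there are about 26 mm to go. I'll take fine, force-watched steps now.

```bash
python3 - <<'E'
from h import *
robot.servo_line(P(-30,46),feed=20); robot.hold(0.15)
F0=np.load('F0.npy'); g=lambda:float((np.array(robot.observe()['contact_force'])-F0)@D)
print('start',g(),robot.observe()['t'])
s=-30; peak=0; rs=None
while s<-5:
    s+=0.5
    robot.servo_line(P(s,46),feed=10)
    o=robot.observe(); f=-float((np.array(o['contact_force'])-F0)@D)
    print(s,round(along(o['tcp_pos']),2),round(f,2),round(o['t'],2))
    peak=max(peak,f)
    if peak>4 and f<peak*0.4: print('click?');break
    if f>12: print('hard');break
E
```

```text
start 0.9546821731168119 23.275
-29.5 -29.49 -0.36 23.52
-29.0 -29.19 0.35 23.77
-28.5 -28.63 -0.08 24.02
-28.0 -27.99 -0.72 24.27
-27.5 -27.43 0.03 24.52
-27.0 -26.9 -0.23 24.77
-26.5 -26.41 0.0 25.02
-26.0 -25.93 -0.73 25.27
-25.5 -25.43 1.12 25.52
-25.0 -24.93 0.24 25.77
-24.5 -24.44 -0.55 26.02
-24.0 -23.92 -0.02 26.27
-23.5 -23.44 -0.46 26.52
-23.0 -22.91 -0.09 26.77
-22.5 -22.43 -0.46 27.02
-22.0 -21.92 -0.1 27.27
-21.5 -21.43 0.69 27.52
-21.0 -20.93 -0.28 27.77
-20.5 -20.43 -0.6 28.02
-20.0 -19.93 -0.14 28.27
-19.5 -19.46 -0.07 28.52
-19.0 -18.94 0.64 28.77
-18.5 -18.62 0.08 29.02
-18.0 -18.34 1.64 29.27
-17.5 -18.0 3.46 29.52
-17.0 -17.65 3.54 29.77
-16.5 -17.39 3.83 30.02
-16.0 -17.27 5.8 30.27
-15.5 -17.22 5.54 30.52
-15.0 -16.83 5.85 30.77
-14.5 -16.71 7.16 31.02
-14.0 -16.61 7.62 31.27
-13.5 -16.48 8.59 31.52
-13.0 -16.43 9.3 31.77
-12.5 -15.8 8.23 32.02
-12.0 -11.64 1.01 32.27
click?
```

The force built from 0 to 9.3 N and then fell to 1 N at TCP −11.6. First resistance was at about −18.6, so the notch is expected near −10.6, which fits a click. I'll back away, lift and check.

```bash
python3 - <<'E'
from h import *
robot.servo_line(P(-45,46),feed=60)
im=viewer.read_camera("wrist"); cv2.imwrite("pics/wrist5.png",im[:,:,::-1])
for n in("slide_mid","tab","notch","ridge"):
    for cf,p in pp(n,"wrist")[:1]: print(n,cf,p,'s',round(along(p),1),'l',round(lat(p),1))
robot.servo_line(P(-60,200),feed=120)
for c in("wrist","scene"):
    im=viewer.read_camera(c); cv2.imwrite(f"pics/{c}6.png",im[:,:,::-1])
    for n in("slide_mid","tab","notch","ridge","lid_rest","spoon_cup","glass_dish","tong"):
        for cf,p in pp(n,c)[:1]: print(c,n,cf,p,'s',round(along(p),1),'l',round(lat(p),1))
o=robot.observe();print(o['t'],o['tcp_pos'],o['contact_force'])
E
```

```text
slide_mid 0.55 [536.1  42.5  32.1] s 24.6 l -1.1
tab 0.65 [540.4  20.6  62.3] s 2.3 l -2.4
wrist slide_mid 0.59 [541.1  42.6  31.5] s 23.4 l 3.8
wrist tab 0.64 [536.9  41.9  35.4] s 23.8 l -0.5
wrist lid_rest 0.62 [748.2 -62.2  -2.1] s -129.8 l 178.1
wrist spoon_cup 0.66 [744.4 -64.8  -1.1] s -131.4 l 173.8
wrist glass_dish 0.76 [668.8  97.5   0.7] s 44.7 l 141.1
wrist tong 0.67 [ 441.5 -134.6   -3.2] s -123.3 l -136.9
scene slide_mid 0.62 [538.3  36.4  33.9] s 18.1 l -0.5
scene tab 0.8 [541.2  21.7  61.6] s 3.1 l -1.4
scene notch 0.95 [539.3  38.4  30.9] s 19.8 l 1.0
scene ridge 0.8 [535.9  30.6  15.5] s 13.1 l -4.3
scene lid_rest 0.9 [ 6.805e+02 -2.368e+02 -6.000e-01] s -282.0 l 69.0
scene spoon_cup 0.67 [ 7.409e+02 -6.380e+01 -3.000e-01] s -129.5 l 170.7
scene glass_dish 0.55 [6.718e+02 9.600e+01 1.000e-01] s 42.5 l 143.7
scene tong 0.78 [ 439.4 -126.9   -0.8] s -115.3 l -137.0
35.5667 [558.28625649 -39.0818576  200.02534023] [-0.32656065 -0.72719281 -0.04021245]
```

View pics/wrist5.png

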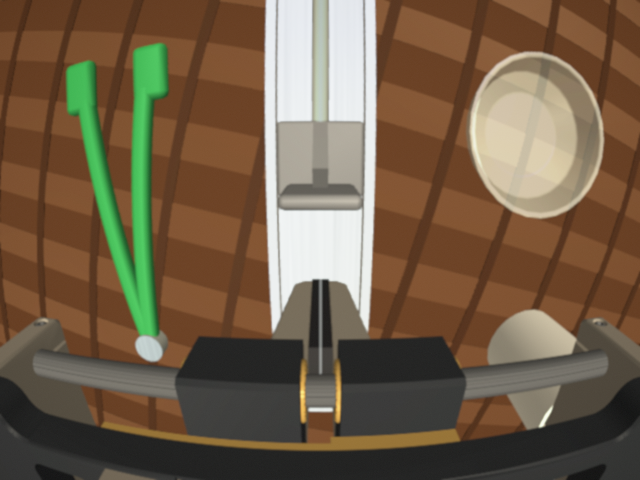

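View pics/scene6.png

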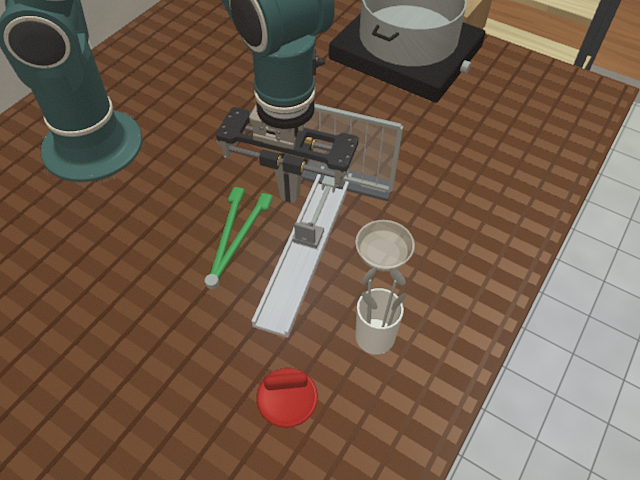

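```bash
python3 - <<'E'
from h import *
robot.hold(0.3); o=robot.observe(); print(o['t'],np.abs(o['joint_velocities']).max())
robot.job_done()
E
```

```text
35.8667 0.0006130629936253832
the job is handed in; nothing more can be done
```

The slide bolt clicked into the notch and I handed the job in at 35.9 s; no verdict is reported, so success rests on my own checks.

**Push:** With shut fingertips on the tab's rear face, I pushed the slide about 120 mm along the rail. Over the last stretch I went in 0.5 mm steps while watching the force. It rose to 9.3 N at the ridge, a little above the stated 6 to 8 N. It then dropped to about 1 N as the slide jumped forward about 4 mm. I stopped there, backed off and raised the hand to 200 mm.

**Seating:** The force curve puts the notch about 8 mm beyond the first resistance. The tab's position afterwards agrees with that to within about 1 mm.

**Weaker checks:**
- **Cameras:** They could not resolve the 3 mm limit. The slide's middle read 18 to 25 mm along the rail, against 18 to 25 mm for the notch. The force drop is the firmer evidence.
- **Things standing around:** In the last pictures, every reading but one for the lid rest, cup, dish and tong was within about 8 mm of its first position, close to the measuring scatter. The exception was a wrist-camera "lid rest" at the cup's position, a misdetection; the scene camera found the lid rest in place.
- **Guard:** It looked upright in the last picture; I did not measure its lean.

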